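# Mount a bare toy body between the centres of the spray turner

### The job

Mount the bare wooden toy body between the two centres of the spray turner: lay it gently in the white V rests, then slide the tailstock up until the two pointed centres hold it snugly by its end holes, lifted clear of the rests. Lean the overspray board behind it at about 60 degrees from the bench. The green and gold bodies in the rack are still wet, so do not touch or disturb them, and leave the paint bottle and the jar where they stand.

Things in the scene. Friction and masses are not known exactly. Their poses are not given: they have to be found in the camera images.
- blank: Bare beech toy body to mount: straight rod 150 mm long, 32 mm diameter, about 85 g, dark groove 12 mm from each end. Both ends alike, each with a conical 60 degree centre hole, 16 mm across at the mouth, 14 mm deep. Origin at mid-length on its axis, x along it. Starts in one of the rack's three notches.
- green_body: A finished toy body, metallic green and still wet, same shape, size and frame as the blank; lies in another notch of the rack. Not to be touched.
- gold_body: A finished toy body, gold and still wet, same shape, size and frame as the blank; lies in another notch of the rack. Not to be touched.
- rack: Fixed dark-wood drying rack, 124 (x) by 205 mm (y). Origin on the bench under its middle. Three V notches at y = -80, 0, +80 mm, each carrying a toy body along the rack's x, its axis 50 mm above the bench, within 6 mm of centred. The crossbars with the Vs are at x = -45 and +45 mm; between them a body can be gripped from above.
- stand: Spray turner, fixed. Origin on the bench under the mounted body's middle. y runs along the spindle line (x = 0, z = 105 mm) from tailstock to headstock; the board is on the +x side. Aluminium bed 40 mm wide, top z = 45 mm. Grey headstock at y = 92 to 152 mm, handwheel beyond, below z = 150 mm; its 22 mm steel nose and cone point to -y. A mounted body's middle is at (0, 0, 105 mm).
- rests: Two white plastic V rests (90 degrees, 12 mm thick) at stand y = -40 and +40 mm; frame as the stand's. A body laid in them lies 2 mm low (axis z = 103 mm) and is lifted off when both centres are home. Lay it with its middle at y = -15 to -30 mm, short of the headstock's point; the tailstock then pushes it along the rests on to the headstock centre.
- head_tip (a point): The point (apex) of the headstock's fixed steel cone: y = +61 mm, z = 105 mm in the stand's frame. The cone is 60 degrees, 20 mm across at its root 17 mm behind the point.
- tail_tip (a point): The point (apex) of the tailstock's steel cone, on the spindle line, facing the headstock. With a body seated on both centres without play the two points are 122 mm apart.
- tail_back (a point): Centre of the back face of the tailstock's black rear knob (32 mm diameter, on the spindle line), 111 mm behind tail_tip: push here towards the headstock. The grey tailstock block lies 42 to 97 mm behind tail_tip, is 50 mm wide, top at z = 130 mm, and can also be gripped from above.
- tail (a joint): Travel of the tailstock towards the headstock, m. 0 = fully back (tail_tip at stand y = -136 mm), range 0 to 0.105, starts at 0 to 0.025; about 0.075 with a body seated on both centres. A brake drags with about 5 N and holds it where it is left; it meets a firm stop when the body is seated (about 15 N is ample).
- board (a joint): Angle of the white, paint-spattered overspray board from the horizontal, rad: 0 = lying flat away from the robot, 1.047 = 60 degrees, 1.57 = upright; range 0 to 1.65, starts between 0.15 and 0.45. Stiff hinge (0.45 N m), stays where it is left. Panel 250 mm wide (stand y = -100 to +150 mm).
- board_hinge (a point): Middle of the board's hinge line, which is parallel to the stand's y axis, at x = +75 mm, z = 30 mm in the stand's frame.
- board_grip (a point): Middle of the free end of the round steel bar (12 mm diameter) on the board's top edge, 150 mm from the hinge line. The bar sticks out past the panel on the tailstock side (stand y = -100 to -174 mm; this point -138 mm) and can be pinched from above; being round and parallel to the hinge it turns in the fingers as the board swings.
- paint_bottle: Green paint bottle with green cap, 56 mm diameter, 135 mm high, standing loose on the bench; origin at the middle of its underside. Bystander.
- thinner_jar: Amber jar with steel lid, 60 mm diameter, 80 mm high, standing loose on the bench; origin at the middle of its underside. Bystander.
Things that resemble listed ones, but are neither listed nor needed, are in the scene too. There is more than one size of the blank; the one meant has the size given above.

How it is judged:
On the way, in this order (a step that is already met when the one before it is completed fails the run):
1. the blank lies released in the V rests (contact force between blank and rests above 0.2 N and contact force between the fingers and blank below 0.1 N and x of blank in the frame of stand between -0.005 and 0.005 m and angle between the x axis of blank and the y axis of stand, either way round below 0.06 rad), for 0.2 s.
2. the tailstock is up and both centres carry the blank clear of the rests (distance between tail_tip and head_tip below 0.1245 m and z of blank in the frame of stand above 0.1035 m and contact force between blank and rests below 0.05 N), for 0.2 s.
At the end, for the whole second after the job is handed in: Bare body held by both centres, off the rests, at rest: middle within 1.5 mm across and in height and 3 mm along of its place, axis within 0.02 rad, points under 124.5 mm apart. Board at 54 to 66 degrees. Wet bodies (10 mm), bottle and jar (15 mm, upright) where they were (all of step 2 and x of blank in the frame of stand between -0.0015 and 0.0015 m and z of blank in the frame of stand below 0.1065 m and y of blank in the frame of stand between -0.003 and 0.003 m and angle between the x axis of blank and the y axis of stand, either way round below 0.02 rad and linear speed of blank below 0.01 m/s and value of joint board between 0.942 and 1.152 rad and distance of each of green_body, gold_body from where it was at the start of the episode below 0.01 m and distance of each of paint_bottle, thinner_jar from where it was at the start of the episode below 0.015 m and angle between each of paint_bottle, thinner_jar's own z axis and vertical below 0.1 rad); the robot touches nothing.
It fails at once if the robot touches a wet body (contact force between any of the fingers, the arm and green_body above 0.2 N or contact force between any of the fingers, the arm and gold_body above 0.2 N).
It fails at once if a wet body or a bystander is disturbed (distance of any of green_body, gold_body from where it was at the start of the episode above 0.01 m or distance of any of paint_bottle, thinner_jar from where it was at the start of the episode above 0.015 m).
It fails at once if the blank is dropped (falls freely more than about 13 mm) or jammed down hard on the rests (over 60 N) ((contact force between the fingers and blank below 0.05 N and linear speed of blank above 0.5 m/s) or contact force between blank and rests above 60 N).
It also fails if it takes over 67 s, if anything falls off the work surface, if the arm or the gripper's body presses on something with over 40 N, if the wrist force passes 120 N, or if a joint passes its speed limit or range.

### The arm

A 7-joint arm with a two-finger parallel gripper is mounted at the origin on the work surface. World frame = base frame: x ahead of the robot, y to its left, z up, the work surface at z = 0. Lengths are in m, angles in rad, forces in N, time in s.
With the tool pointing down it reaches from about 0.4 to 0.875 m from the base axis. Payload 6.5 kg.
Tool frame: the origin (TCP) lies at the very end of the fingers, on their centre line; the grasp point (between the pads) lies 19 mm behind it; z points along the fingers, y is the line along which they close (so a half turn about z gives the same grasp; the last joint's range is limited). The gripper opens to 85 mm and grips with 20 to 120 N. Pads are 22 mm wide; open, the fingers measure 114 mm over their backs; the gripper's body (76 mm by 85 mm) begins 54 mm behind the grasp point. The pads swing forward as they close: fully open they stand 13 mm farther back than shut.
Start: joints at [1.194, 0.536, -0.004, 1.538, 0.003, 1.067, -0.071], TCP at [0.199, -0.619, 0.231] pointing down, gripper open.
Joint ranges: [-2.7, 2.7], [-0.37, 2.16], [-1.27, 1.26], [0.24, 2.4], [-1.31, 4.45], [0.19, 1.91], [-2.76, 2.76]. Speed limits (rad/s): [2.39, 2.39, 3.14, 3.14, 3.14, 3.14, 3.14].

### API

Orientations are given as [roll, pitch, yaw] about the fixed x, y, z axes, in that order (R = Rz(yaw) Ry(pitch) Rx(roll)).
In Python, from workcell import * gives the robot as it stands.
- The arm moves only by the tool apply_moves, never from a script. Its argument "targets" is text: rows parted by semicolons, each of 5 numbers parted by spaces: the finger opening in mm, from 0 to 85.4, then the shift along the tool's x, y, z each as a share of 0.025 m, from -1 to 1, then the turn about the tool's z as a share of 8 degrees, from -1 to 1. A call has 1 to 5 rows; each row shifts and turns the commanded pose from where the row before left it, along the tool's axes as they then stand; what a row does not reach is not made up. A row lasts 1/10 s, in which the tool goes at most 50 mm and 8.59 degrees, less where a joint would pass 70% of its speed; a pose out of reach is approached as far as the arm can. A call with a number of a shift or a turn outside -1 to 1 is refused whole. A call with a gripper value outside its range is refused whole. The fingers move at their own pace and stop on an object; "force" is the grip in N (left out, the last holds). Time passes only in rows, so rows that do not move let the fingers close. It gives the time, the measured TCP pose, the force, the opening and the grip force at its end, in the units of the state.
- read_state(): the state, without advancing time (a new reading comes with each control period).
- camera(name): name is "side" or "top"; returns the picture (400x640x3 uint8, red, green, blue); there is no depth.
- camera_params(name): a dict with "K" (3x3 intrinsics, pixels), "R" (3x3) and "t" (3): a world point X has camera coordinates R X + t. Camera axes: x right, y down, z forward; pixel columns grow to the right and rows downward; lengths in m; the calibration is good to about 2 mm. A picture is of the moment at which its call begins. camera_params takes no time and is no camera call.
- finish_job(): hands the job in; it is judged then, once.
Trained networks look in the newest picture that a camera, given by its name, has taken for a name from the list of things; names that differ only in an ending like _2 or _b are one class to them, and where a whole thing is asked for, a point or a joint stands for the part that bears it (a point fixed in the world has none). Each returns a list of dicts, best first, with "p" (0 to 1); they miss things now and then, are a little off and sometimes report something else, mostly with a low value. They report only what shows in the picture. A call takes as long as a camera call. They do not tell look-alikes from the thing itself.
- search_frame(camera, target): "at" ([row, column] in pixels, amid what is visible of it).
- place_of(camera, target): "at" ([row, column] in pixels: a listed point, or the origin of a listed thing).
The state is a dict: "time_s": time; "qpos": joint angles; "qvel": joint speeds; "joint_efforts": joint torques, N m; "ee_pos": TCP position; "eef_rot": TCP orientation; "contact_force": force on the tool from outside, world axes, zero at the start; "ft_torque": the same for the moment, N m; "gripper_width": opening from 0.0 (shut) to 1.0 (fully open); "finger_force": force on a finger pad.
Only numpy, scipy, OpenCV 4.12 (cv2) and the standard library are available. Lean on these libraries where they do the work, as an engineer would, in place of code of your own. Each camera call takes 0.05 s, during which the arm holds its last target. There are 200 camera calls.

## Working session

There is one attempt and no reset: what is moved stays moved. The work goes in short steps, Python scripts to look and compute and a tool call to move; the robot and the scene stay as the last step left them, time stands still between calls to the robot, and variables do not carry over. Pictures are saved under pics/ and viewed, at most 12 in all, crops included, and the job is handed in when it is done.

Besides the shell and the picture viewer there is one more tool, called as name(argument=value, ...), one argument or row to a line, values as JSON. apply_moves: Moves the arm, as the interface text tells. Shift numbers are shares of 0.025 m and turn numbers shares of 8 degrees, none past 1 either way. Its arguments: {"type":"object","properties":{"targets":{"type":"string"},"force":{"type":"number"}},"required":["targets"]}

```bash
mkdir -p pics; ls; python3 - <<'E'
from workcell import *
import cv2
for n in ("side","top"):
    im=camera(n); cv2.imwrite(f"pics/{n}0.png",im[:,:,::-1])
    p=camera_params(n); print(n,p)
    for t in ["blank","green_body","gold_body","rack","stand","rests","head_tip","tail_tip","tail_back","board_hinge","board_grip","paint_bottle","thinner_jar"]:
        print(t,[(round(d["p"],2),[round(float(x),1) for x in d["at"]]) for d in place_of(n,t)][:4])
s=read_state();print(s)
E
```

```text
pics
side {'K': array([[385.48545118,   0.        , 323.35908967],
       [  0.        , 385.48545118, 202.39912784],
       [  0.        ,   0.        ,   1.        ]]), 'R': array([[-0.99165074, -0.12688642, -0.02299244],
       [-0.04423431,  0.50219537, -0.8636221 ],
       [ 0.12112861, -0.85539444, -0.50361514]]), 't': array([0.52242258, 0.20173649, 0.95037793])}
blank [(0.89, [163.1, 360.6]), (0.77, [248.2, 393.4]), (0.56, [213.2, 348.1])]
green_body [(0.96, [198.6, 345.8])]
gold_body [(0.56, [183.6, 343.5])]
rack [(0.92, [210.1, 347.8])]
stand [(0.95, [331.2, 328.6])]
rests [(0.86, [334.6, 329.4])]
head_tip [(0.77, [319.8, 329.2])]
tail_tip [(0.95, [260.2, 334.9])]
tail_back [(0.23, [334.9, 328.8])]
board_hinge [(0.71, [320.4, 294.8])]
board_grip [(0.97, [260.8, 246.7]), (0.41, [319.8, 292.7])]
paint_bottle [(0.87, [232.6, 257.1])]
thinner_jar [(0.65, [199.0, 281.0])]
top {'K': array([[377.8708938 ,   0.        , 321.35821866],
       [  0.        , 377.8708938 , 201.5186366 ],
       [  0.        ,   0.        ,   1.        ]]), 'R': array([[-0.08315198, -0.99652289, -0.0052
[... 782 characters left out ...]
80309,  0.53640033, -0.00440578,  1.53790172,  0.00256418,
        1.06730007, -0.07122123]), 'qvel': array([-2.96646288e-04,  9.00722910e-04,  7.98740590e-04, -3.46646694e-05,
       -1.26401576e-03,  1.62123993e-03, -1.15149703e-03]), 'joint_efforts': array([-2.11178735e-04, -5.83326995e+01,  1.04782708e+00, -2.59436148e+01,
        1.24244750e-02,  1.82585278e-03, -1.58353987e-05]), 'ee_pos': array([ 0.19878972, -0.61884596,  0.23128893]), 'eef_rot': array([-3.14158845e+00, -5.29441158e-06,  3.10796223e-01]), 'contact_force': array([-0.21944332,  0.12833292,  0.33916082]), 'ft_torque': array([-0.02138904,  0.0348143 , -0.01641193]), 'finger_force': 0.0, 'gripper_width': 1.000476271865245}
```

View pics/side0.png

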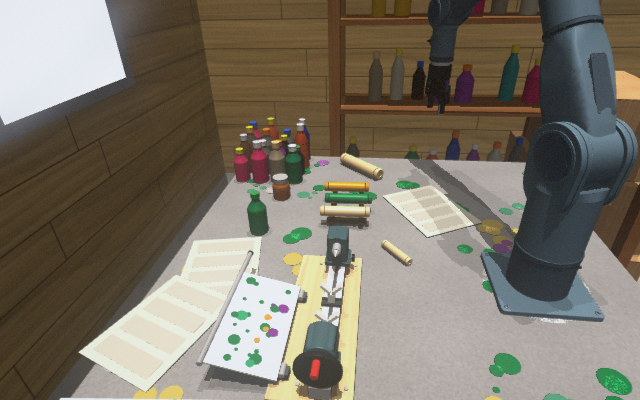

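View pics/top0.png

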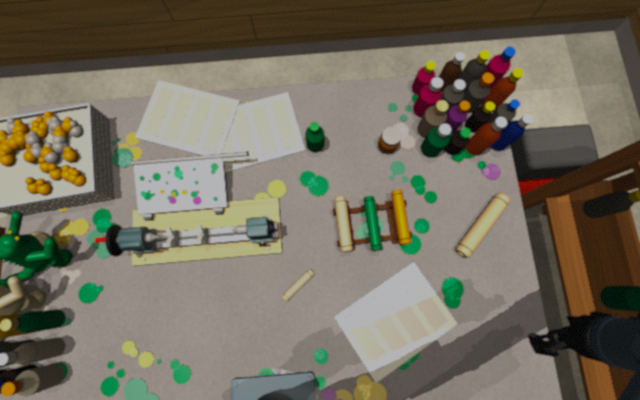

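```bash
cat > h.py <<'E'
import numpy as np, cv2
from workcell import *
P={n:camera_params(n) for n in("side","top")}
def ray(n,rc):
    p=P[n];d=p["R"].T@np.linalg.solve(p["K"],[rc[1],rc[0],1.]);return -p["R"].T@p["t"],d/np.linalg.norm(d)
def onz(n,rc,z):
    c,d=ray(n,rc);return c+d*(z-c[2])/d[2]
def proj(n,X):
    p=P[n];c=p["K"]@(p["R"]@np.asarray(X)+p["t"]);return c[[1,0]]/c[2]
def tri(a,b):
    A=[];B=[]
    for n,rc in(("top",a),("side",b)):
        c,d=ray(n,rc);M=np.eye(3)-np.outer(d,d);A.append(M);B.append(M@c)
    A=np.vstack(A);B=np.hstack(B);X=np.linalg.lstsq(A,B,rcond=None)[0];return X,np.linalg.norm(A@X-B)
E
python3 - <<'E'
from h import *
np.set_printoptions(precision=4,suppress=True)
t=cv2.imread("pics/top0.png");s=cv2.imread("pics/side0.png")
a=cv2.resize(t[135:275,90:290],None,fx=4,fy=4,interpolation=cv2.INTER_CUBIC);b=cv2.resize(s[215:365,225:385],None,fx=4,fy=4,interpolation=cv2.INTER_CUBIC)
cv2.imwrite("pics/tc.png",a);cv2.imwrite("pics/sc.png",b)
c=np.hstack([cv2.resize(t[180:260,320:420],None,fx=4,fy=4,interpolation=3-1),cv2.resize(s[160:240,300:400],None,fx=4,fy=4,interpolation=2)])
cv2.imwrite("pics/rc.png",c)
for nm,a,b in [("blank",(223.4,342.5),(213.2,348.1)),("green",(219.5,371.8),(198.6,345.8)),("gold",(215.9,401),(183.6,343.5)),("rack",(223.1,371),(210.1,347.8)),("stand",(238.4,194.2),(331.2,328.6)),("rests",(240.3,195.3),(334.6,329.4)),("head_tip",(234.4,160.4),(319.8,329.2)),("tail_tip",(231.9,229.7),(260.2,334.9)),("hinge",(209.3,191.5),(320.4,294.8)),("grip",(155.2,235.4),(260.8,246.7)),("bottle",(142.3,315.6),(232.6,257.1)),("jar",(144.9,385.1),(199,281))]: print(nm,*tri(a,b))
E
```

```text
blank [ 0.483  -0.221   0.0434] 0.007104204690331816
green [ 0.4915 -0.3026  0.0467] 0.0001389478223199216
gold [ 0.4992 -0.3818  0.0585] 0.008863993585584911
rack [ 0.4866 -0.3055  0.0021] 0.002766579155239167
stand [0.4882 0.202  0.0026] 0.0017536607256667647
rests [ 0.4853  0.2024 -0.0077] 0.003571408761324763
head_tip [0.4851 0.2576 0.0992] 0.006947416974918406
tail_tip [0.4847 0.0777 0.0982] 0.004215348227595857
hinge [0.5649 0.2008 0.0265] 0.003002201478470991
grip [0.7054 0.0628 0.0669] 0.0028996981053624267
bottle [ 0.7538 -0.1667 -0.0101] 0.0011016646138854262
jar [ 0.7263 -0.3768 -0.0088] 0.00032075907234886333
```

View pics/tc.png

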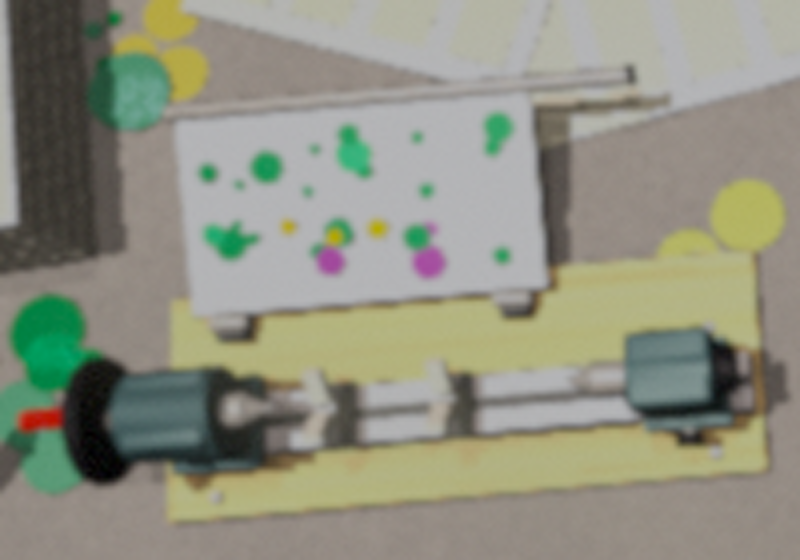

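View pics/sc.png

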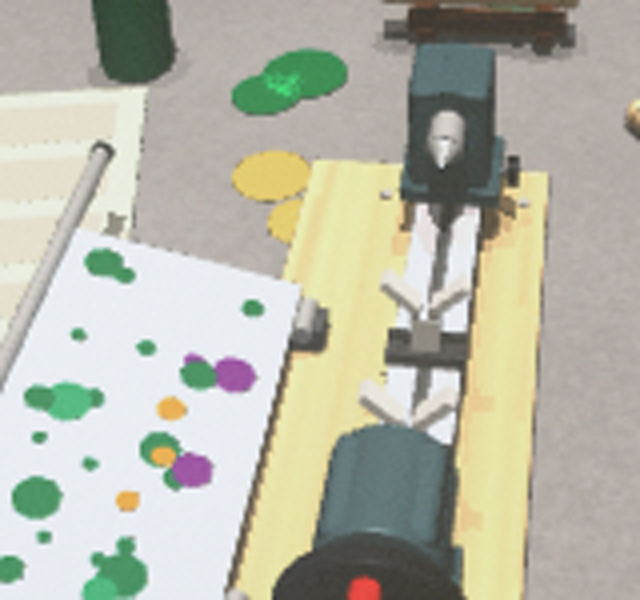

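View pics/rc.png

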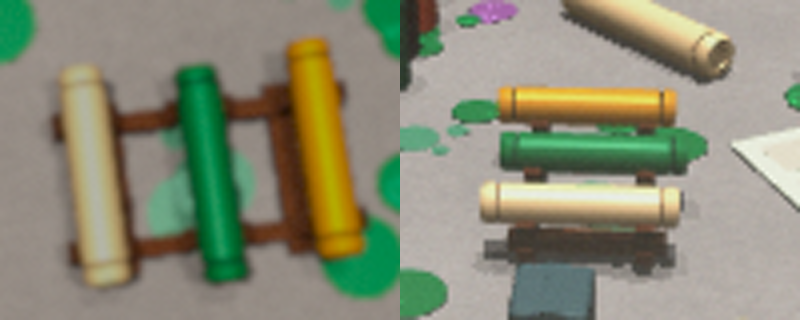

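```bash
python3 - <<'E'
from h import *
np.set_printoptions(precision=4,suppress=True)
T=lambda x,y,o=(135,90):(o[0]+y/4-.4,o[1]+x/4-.4)
S=lambda x,y:(215+y/4-.4,225+x/4-.4)
R1=lambda x,y:(180+y/4-.4,320+x/4-.4)
R2=lambda x,y:(160+y/4-.4,300+(x-400)/4-.4)
print("blank far",*tri(R1(82,70),R2(482,202)));print("blank near",*tri(R1(108,280),R2(682,207)))
print("mid", *tri(R1(95,175),R2(581,204)))
print("tops z.05",onz("top",R1(82,70),.05),onz("top",R1(108,280),.05))
print("tail tip",*tri(T(575,379),S(443,165)), onz("top",T(575,379),.105))
print("head tip",onz("top",T(298,408),.105), "nose mid",onz("top",T(238,409),.105))
print("tailblock ctr line z130: corners", *[onz("top",T(*p),.13) for p in((628,335),(700,330),(632,398),(715,392))])
print("knob", onz("top",T(752,380),.105))
print("panel lower corners z.03", onz("top",T(195,315),.03),onz("top",T(548,288),.03))
print("bar end",*tri(T(631,74),S(102,149)))
print("base corners z.015",*[onz("top",T(*p),.015) for p in((170,300),(168,521),(768,470),(755,255))])
print("V rests z.1",onz("top",T(316,405),.1),onz("top",T(437,395),.1))
for n,t in(("top","tail_back"),("top","tail_tip"),("top","head_tip"),("top","rests"),("top","stand"),("top","board_hinge"),("top","board_grip"),("side","tail_tip"),("side","stand"),("side","board_grip")):
    r=[]
    for k in range(3):
        camera(n);d=place_of(n,t)
        r+=[(round(d[0]["p"],2),np.round(d[0]["at"],1).tolist())] if d else []
    print(n,t,r)
E
```

```text
blank far [ 0.563  -0.2213  0.0484] 0.001613043942908853
blank near [ 0.4132 -0.2249  0.0505] 0.002056867446787014
mid [ 0.4876 -0.2232  0.0498] 0.000843635572137648
tops z.05 [ 0.5614 -0.2212  0.05  ] [ 0.4147 -0.225   0.05  ]
tail tip [0.4872 0.0669 0.1029] 0.0005944129906279436 [0.4864 0.0664 0.105 ]
head tip [0.4826 0.2457 0.105 ] nose mid [0.4852 0.2844 0.105 ]
tailblock ctr line z130: corners [0.5076 0.0262 0.13  ] [ 0.507  -0.0197  0.13  ] [0.4671 0.0253 0.13  ] [ 0.4665 -0.0271  0.13  ]
knob [ 0.4761 -0.0481  0.105 ]
panel lower corners z.03 [0.5672 0.3497 0.03  ] [0.5657 0.1004 0.03  ]
bar end [0.7075 0.0286 0.0683] 0.0019282607249378682
base corners z.015 [0.5832 0.3751 0.015 ] [0.4257 0.3724 0.015 ] [ 0.426  -0.0457  0.015 ] [ 0.5809 -0.0456  0.015 ]
V rests z.1 [0.4844 0.2361 0.1   ] [0.4843 0.1575 0.1   ]
top tail_back [(0.69, [223.7, 272.3]), (0.96, [227.9, 273.0]), (0.98, [223.2, 272.6])]
top tail_tip [(0.82, [231.7, 229.2]), (0.62, [230.4, 232.7]), (0.61, [229.7, 233.1])]
top head_tip [(0.87, [234.0, 161.1]), (0.55, [236.0, 159.2]), (0.72, [234.7, 160.2])]
top rests [(0.87, [239.1, 194.0]), (0.57, [241.8, 194.7]), (0.94, [236.8, 195.3])]
top stand [(0.7, [241.5, 196.0]), (0.72, [240.2, 197.1]), (0.57, [240.4, 193.4])]
top board_hinge [(0.68, [210.0, 191.3]), (0.93, [211.6, 189.1]), (0.59, [210.2, 190.0])]
top board_grip [(0.96, [154.7, 233.8]), (0.82, [154.4, 234.7]), (0.96, [151.5, 231.9])]
side tail_tip [(0.92, [257.9, 330.9]), (0.71, [257.5, 332.0]), (0.92, [258.9, 333.4])]
side stand [(0.6, [333.1, 328.5]), (0.59, [329.4, 329.9]), (0.6, [333.0, 329.8])]
side board_grip [(0.76, [259.5, 246.2]), (0.73, [260.7, 247.3]), (0.77, [258.3, 246.4])]
```

Candidates for the blank (side pixel):
- Large rod at (165,361).
- Small rod at (252,396).
- Rod in the rack at (211,346), measured 150 mm long with its axis at z = 50 mm. This is the one; the crop shows it with grooves, in the notch nearest the stand.

The spindle line is at x≈0.486, the stand origin at y≈0.200, and yaw≈0.

apply_moves(
  targets="55 0 0 0 1; 55 0 0 0 1; 55 0.7 -0.8 0 0.06; 55 0.7 -1 0 0; 55 0.7 -1 0 0",
  force=30,
)

```text
time_s: 4.9
ee_pos: [0.25, -0.5467, 0.2312]
eef_rot: [3.141, -0.0, 0.023]
contact_force: [-0.2, 0.0, 0.3]
gripper_width: 0.647
finger_force: 0.0
```

apply_moves(
  targets="55 0.7 -1 0 0; 55 0.7 -1 0 0; 55 0.7 -1 0 0; 55 0.7 -1 0 0; 55 0.7 -1 0 0",
)

```text
time_s: 5.4
ee_pos: [0.3347, -0.4195, 0.2315]
eef_rot: [3.141, -0.0, 0.023]
contact_force: [-0.1, 1.1, 0.2]
gripper_width: 0.643
finger_force: 0.0
```

apply_moves(
  targets="55 0.8 -1 0 0; 55 0.8 -1 0 0; 55 0.8 -1 0 0; 55 0.8 -1 0 0; 55 0.8 -1 0.5 0",
)

```text
time_s: 5.9
ee_pos: [0.4329, -0.2929, 0.2202]
eef_rot: [3.14, -0.003, 0.023]
contact_force: [0.4, -0.4, -0.6]
gripper_width: 0.644
finger_force: 0.0
```

apply_moves(
  targets="55 0.8 -1 0.5 0; 55 0.8 -1 0.5 0; 55 0.73 -0.74 0.5 0; 55 0 0 1 0; 55 0 0 0 0",
)

```text
time_s: 6.4
ee_pos: [0.4862, -0.2219, 0.1538]
eef_rot: [-3.139, 0.005, 0.025]
contact_force: [-0.4, -0.9, -0.4]
gripper_width: 0.647
finger_force: 0.0
```

```bash
python3 - <<'E'
from h import *
np.set_printoptions(precision=4,suppress=True)
t=camera("top");s=camera("side");st=read_state();print(st["ee_pos"],st["eef_rot"])
cv2.imwrite("pics/g1.png",np.hstack([cv2.resize(t[170:270,310:430],None,fx=3,fy=3),cv2.resize(s[135:235,290:410],None,fx=3,fy=3)])[:,:,::-1])
E
```

```text
[ 0.4873 -0.2239  0.1564] [3.1415 0.001  0.0224]
```

View pics/g1.png

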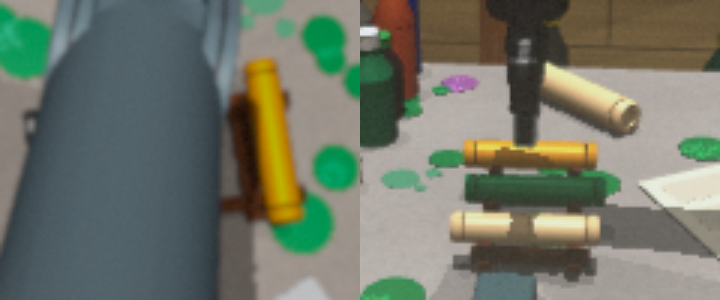

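The picture shows the finger tips over the blank's middle (side column ≈345), lined up along x and well clear of the wet bodies. Descending next.

apply_moves(
  targets="55 0 0 1 0; 55 0 0 1 0; 55 0 0 1 0; 55 0 0 1 0; 55 0 0 0.5 0",
)

```text
time_s: 7.0
ee_pos: [0.4873, -0.2243, 0.0433]
eef_rot: [3.141, 0.001, 0.022]
contact_force: [-0.5, 0.0, -0.8]
gripper_width: 0.647
finger_force: 0.0
```

apply_moves(
  targets="55 0 0 0.5 0; 55 0 0 0 0; 30 0 0 0 0; 25 0 0 0 0; 25 0 0 0 0",
)

```text
time_s: 7.5
ee_pos: [0.4884, -0.2213, 0.0325]
eef_rot: [-3.14, -0.001, 0.025]
contact_force: [-1.4, 6.4, 5.6]
gripper_width: 0.364
finger_force: 29.2
```

apply_moves(
  targets="25 0 0 0 0; 25 0 0 0 0; 25 0 0 0 0",
)

```text
time_s: 7.8
ee_pos: [0.4884, -0.2214, 0.0325]
eef_rot: [-3.14, -0.001, 0.025]
contact_force: [-1.2, 5.8, 5.4]
gripper_width: 0.362
finger_force: 29.2
```

apply_moves(
  targets="25 0 0 -0.4 0; 25 0 0 -1 0; 25 0 0 -1 0; 25 0 0 -1 0; 25 0 0 -1 0",
  force=40,
)

```text
time_s: 8.3
ee_pos: [0.488, -0.2241, 0.1436]
eef_rot: [3.14, -0.001, 0.023]
contact_force: [0.7, 0.1, -1.0]
gripper_width: 0.36
finger_force: 39.6
```

apply_moves(
  targets="25 0 0 -1 0; 25 0 0 -1 0; 25 0 0 0 -0.6; 25 0 0 0 -1; 25 0 0 0 -1",
)

```text
time_s: 8.8
ee_pos: [0.488, -0.2241, 0.1929]
eef_rot: [3.139, -0.001, 0.391]
contact_force: [-0.2, -0.0, -0.8]
gripper_width: 0.36
finger_force: 39.6
```

apply_moves(
  targets="25 0 0 0 -1; 25 0 0 0 -1; 25 0 0 0 -1; 25 0 0 0 -1; 25 0 0 0 -1",
)

```text
time_s: 9.3
ee_pos: [0.4878, -0.2241, 0.1926]
eef_rot: [3.14, 0.001, 1.089]
contact_force: [0.1, 0.2, -0.4]
gripper_width: 0.362
finger_force: 39.6
```

apply_moves(
  targets="25 0 0 0 -1; 25 0 0 0 -1; 25 0 0 0 -1; 25 0 0 0 -0.5; 25 0 0 0 0",
)

```text
time_s: 9.8
ee_pos: [0.4877, -0.2242, 0.1924]
eef_rot: [3.141, 0.001, 1.573]
contact_force: [-0.8, 0.3, -0.4]
gripper_width: 0.361
finger_force: 39.6
```

apply_moves(
  targets="25 0.5 0 0 0; 25 1 0 0 0; 25 1 0 0 0; 25 1 0 0 0; 25 1 0 0 0",
)

```text
time_s: 10.3
ee_pos: [0.4873, -0.109, 0.1917]
eef_rot: [3.141, 0.0, 1.572]
contact_force: [0.9, 0.2, 0.6]
gripper_width: 0.359
finger_force: 39.6
```

apply_moves(
  targets="25 1 0 0 0; 25 1 0 0 0; 25 1 0 0 0; 25 1 0 0 0; 25 1 0 0 0",
)

```text
time_s: 10.8
ee_pos: [0.4868, 0.0159, 0.1917]
eef_rot: [3.141, 0.0, 1.572]
contact_force: [0.9, 0.6, -1.4]
gripper_width: 0.36
finger_force: 39.6
```

apply_moves(
  targets="25 1 0 0 0; 25 1 0 0 0; 25 1 0 0 0; 25 1 0 0 0; 25 1 0 0 0",
)

```text
time_s: 11.3
ee_pos: [0.4864, 0.1409, 0.1917]
eef_rot: [3.141, 0.0, 1.572]
contact_force: [0.5, -0.3, -1.1]
gripper_width: 0.362
finger_force: 39.6
```

apply_moves(
  targets="25 1 0 0.4 0; 25 0.75 -0.03 0.5 0; 25 0 0 0.5 0; 25 0 0 0 0; 25 0 0 0 0",
)

```text
time_s: 11.8
ee_pos: [0.486, 0.1817, 0.1563]
eef_rot: [-3.141, 0.001, 1.571]
contact_force: [0.1, -1.3, 0.5]
gripper_width: 0.361
finger_force: 39.6
```

```bash
python3 - <<'E'
from h import *
np.set_printoptions(precision=4,suppress=True)
t=camera("top");s=camera("side");st=read_state();print(st["ee_pos"],st["eef_rot"])
cv2.imwrite("pics/p1.png",np.hstack([cv2.resize(t[180:280,120:300],None,fx=2.4,fy=2.4),cv2.resize(s[170:270,270:420],None,fx=2.4,fy=2.4)])[:,:,::-1])
for a in (-.04,.04): print(proj("side",[.486,.2+a,.103]))
E
```

```text
[0.4866 0.1818 0.1568] [3.1408 0.0004 1.5711]
[283.0361 331.7266]
[310.9656 327.285 ]
```

View pics/p1.png

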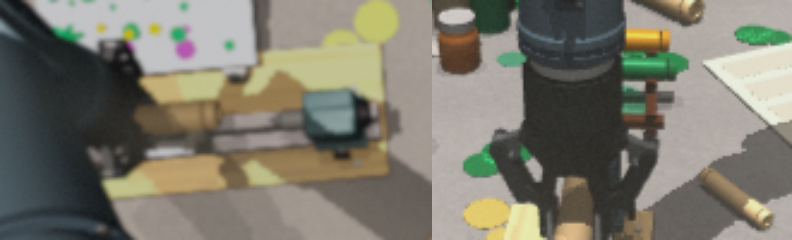

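The blank is held along the spindle line over the rests, with its tail end at crop (215,115). Lowering next.

apply_moves(
  targets="25 0 0 0.6 0; 25 0 0 0.6 0; 25 0 0 0.6 0; 25 0 0 0.5 0; 25 0 0 0.1 0",
)

```text
time_s: 12.4
ee_pos: [0.4847, 0.1823, 0.0941]
eef_rot: [-3.138, 0.001, 1.573]
contact_force: [0.6, 0.1, -1.3]
gripper_width: 0.363
finger_force: 39.7
```

apply_moves(
  targets="25 0 0 0.1 0; 25 0 0 0.1 0; 25 0 0 0.1 0; 25 0 0 0 0",
)

```text
time_s: 12.8
ee_pos: [0.4862, 0.1829, 0.0888]
eef_rot: [3.141, -0.0, 1.573]
contact_force: [-0.4, 0.0, -0.9]
gripper_width: 0.36
finger_force: 39.7
```

apply_moves(
  targets="25 0 0 0.06 0; 25 0 0 0 0; 25 0 0 0.04 0; 25 0 0 0 0",
)

```text
time_s: 13.2
ee_pos: [0.4862, 0.1829, 0.0863]
eef_rot: [3.141, -0.0, 1.573]
contact_force: [-0.4, -0.4, 0.8]
gripper_width: 0.36
finger_force: 39.7
```

apply_moves(
  targets="25 0 0 0.04 0; 25 0 0 0 0",
)

```text
time_s: 13.4
ee_pos: [0.4865, 0.183, 0.0858]
eef_rot: [3.141, -0.0, 1.573]
contact_force: [0.1, -1.2, 5.3]
gripper_width: 0.357
finger_force: 40.2
```

apply_moves(
  targets="36 0 0 0 0; 50 0 0 0 0; 55 0 0 0 0; 55 0 0 0 0; 55 0 0 0 0",
)

```text
time_s: 13.9
ee_pos: [0.486, 0.1828, 0.0852]
eef_rot: [-3.141, 0.0, 1.573]
contact_force: [-1.4, 0.1, 0.2]
gripper_width: 0.642
finger_force: 0.0
```

apply_moves(
  targets="55 0 0 -0.3 0; 55 0 0 -1 0; 55 0 0 -1 0; 55 0 0 -1 0; 55 0 0 -1 0",
)

```text
time_s: 14.4
ee_pos: [0.486, 0.1829, 0.1943]
eef_rot: [3.141, -0.0, 1.573]
contact_force: [0.2, 0.0, -0.7]
gripper_width: 0.645
finger_force: 0.0
```

apply_moves(
  targets="0 -1 0 0 0; 0 -1 0 0 0; 0 -1 0 0 0; 0 -1 0 0 0; 0 -1 0 0 0",
)

```text
time_s: 14.9
ee_pos: [0.4863, 0.0569, 0.1934]
eef_rot: [3.141, 0.0, 1.573]
contact_force: [1.2, -0.1, 0.8]
gripper_width: 0.001
finger_force: 0.0
```

apply_moves(
  targets="0 -1 0 0 0; 0 -1 0 0 0; 0 -1 0 0 0; 0 -1 0 0 0; 0 -1 0 0 0",
)

```text
time_s: 15.4
ee_pos: [0.4866, -0.0681, 0.1934]
eef_rot: [3.141, 0.0, 1.573]
contact_force: [0.5, -0.2, 0.6]
gripper_width: 0.001
finger_force: 0.0
```

apply_moves(
  targets="0 -1 0 0 0; 0 -0.2 0 0.6 0; 0 0 0 0.9 0; 0 0 0 0 0; 0 0 0 0 0",
)

```text
time_s: 15.9
ee_pos: [0.4867, -0.0968, 0.1558]
eef_rot: [-3.141, -0.0, 1.574]
contact_force: [0.9, 0.5, 0.3]
gripper_width: 0.001
finger_force: 0.0
```

```bash
python3 - <<'E'
from h import *
np.set_printoptions(precision=4,suppress=True)
t=camera("top");s=camera("side");st=read_state();print(st["ee_pos"],st["eef_rot"])
cv2.imwrite("pics/k1.png",np.hstack([cv2.resize(t[190:270,100:300],None,fx=2.2,fy=2.2),cv2.resize(s[180:350,285:385],None,fx=3,fy=3)[:176*2:,:][:176]]) [:,:,::-1] if 0 else cv2.resize(s[190:350,280:390],None,fx=3.6,fy=3.6,interpolation=2)[:,:,::-1])
cv2.imwrite("pics/k1t.png",cv2.resize(t[190:270,100:300],None,fx=4,fy=4,interpolation=2)[:,:,::-1])
for t in("tail_tip","blank"): print(t,place_of("side",t)[:2],place_of("top",t)[:2])
E
```

```text
[ 0.4875 -0.0968  0.1564] [3.14   0.0002 1.5738]
tail_tip [{'at': [255.7, 331.0], 'p': 0.96}, {'at': [182.9, 345.5], 'p': 0.26}] [{'at': [219.9, 371.3], 'p': 0.2}]
blank [{'at': [251.2, 395.6], 'p': 0.77}, {'at': [165.4, 359.2], 'p': 0.69}] [{'at': [225.5, 483.9], 'p': 0.89}, {'at': [236.5, 187.9], 'p': 0.57}]
```

View pics/k1.png

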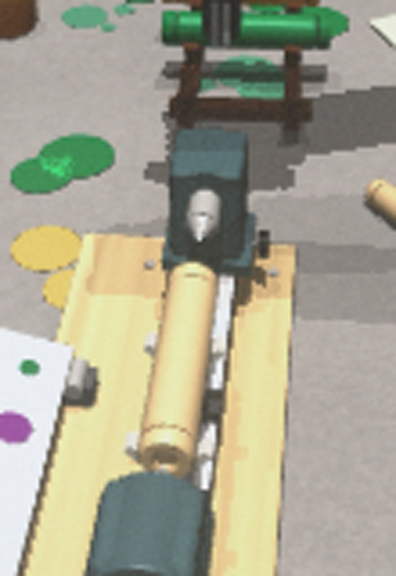

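apply_moves(
  targets="0 0 0 1 0; 0 0 0 1 0; 0 0 0 0.45 0; 0 0.5 -0.02 0 0; 0 0.5 0 0 0",
)

```text
time_s: 16.7
ee_pos: [0.4866, -0.071, 0.0947]
eef_rot: [3.141, -0.0, 1.573]
contact_force: [0.4, 0.7, 0.1]
gripper_width: -0.002
finger_force: 0.0
```

apply_moves(
  targets="0 0.4 0 0 0; 0 0.4 0 0 0; 0 0.4 0 0 0; 0 0.4 0 0 0; 0 0.4 0 0 0",
)

```text
time_s: 17.2
ee_pos: [0.4866, -0.0232, 0.0948]
eef_rot: [3.141, 0.003, 1.572]
contact_force: [-0.6, -6.0, 5.4]
gripper_width: -0.001
finger_force: 2.9
```

apply_moves(
  targets="0 0.3 0 0 0; 0 0.3 0 0 0; 0 0.2 0 0 0; 0 0.2 0 0 0; 0 0.2 0 0 0",
)

```text
time_s: 17.7
ee_pos: [0.4865, 0.0069, 0.0946]
eef_rot: [3.141, 0.002, 1.572]
contact_force: [0.0, -5.9, 4.5]
gripper_width: 0.002
finger_force: 2.9
```

apply_moves(
  targets="0 0.1 0 0 0; 0 0.1 0 0 0; 0 0.1 0 0 0; 0 0.1 0 0 0",
)

```text
time_s: 18.1
ee_pos: [0.4864, 0.0168, 0.0945]
eef_rot: [3.141, 0.002, 1.572]
contact_force: [0.8, -6.5, 4.7]
gripper_width: -0.001
finger_force: 3.0
```

apply_moves(
  targets="0 0.08 0 0 0; 0 0.08 0 0 0; 0 0.04 0 0 0",
)

```text
time_s: 18.4
ee_pos: [0.4864, 0.018, 0.0945]
eef_rot: [-3.141, 0.006, 1.569]
contact_force: [0.2, -17.0, 7.6]
gripper_width: 0.003
finger_force: 8.8
```

apply_moves(
  targets="0 0.04 0 0 0; 0 0.04 0 0 0; 0 0.04 0 0 0",
)

```text
time_s: 18.7
ee_pos: [0.4863, 0.0181, 0.0945]
eef_rot: [-3.141, 0.01, 1.567]
contact_force: [1.2, -24.9, 10.8]
gripper_width: -0.003
finger_force: 12.4
```

Firm stop at about 17–25 N; backing off and checking.

apply_moves(
  targets="0 -0.5 0 0 0; 0 -1 0 0 0; 0 -1 0 -1 0; 0 0 0 -1 0; 0 0 0 -1 0",
)

```text
time_s: 19.2
ee_pos: [0.4857, -0.0365, 0.1697]
eef_rot: [-3.141, -0.001, 1.572]
contact_force: [0.5, 0.4, -1.0]
gripper_width: 0.001
finger_force: 0.0
```

```bash
python3 - <<'E'
from h import *
np.set_printoptions(precision=4,suppress=True)
t=camera("top");s=camera("side");st=read_state();print(st["ee_pos"],st["eef_rot"])
a=cv2.resize(s[220:350,230:390],None,fx=3.2,fy=3.2,interpolation=2);b=cv2.resize(t[140:270,110:260],None,fx=2,fy=3.2,interpolation=2)[:,:284]
cv2.imwrite("pics/m1.png",np.hstack([a,b])[:,:,::-1])
c=st["ee_pos"]
print([ (n,x,place_of(n,x)[:2]) for n in("top","side") for x in("board_grip",)])
print("60deg bar",proj("top",[.636,.062,.16]),proj("side",[.636,.062,.16]))
E
```

```text
[ 0.4882 -0.0358  0.1718] [ 3.1359 -0.0006  1.5733]
[('top', 'board_grip', [{'at': [224.7, 370.6], 'p': 0.43}]), ('side', 'board_grip', [{'at': [259.7, 247.4], 'p': 0.76}])]
60deg bar [167.8056 228.1407] [231.1056 271.6853]
```

View pics/m1.png

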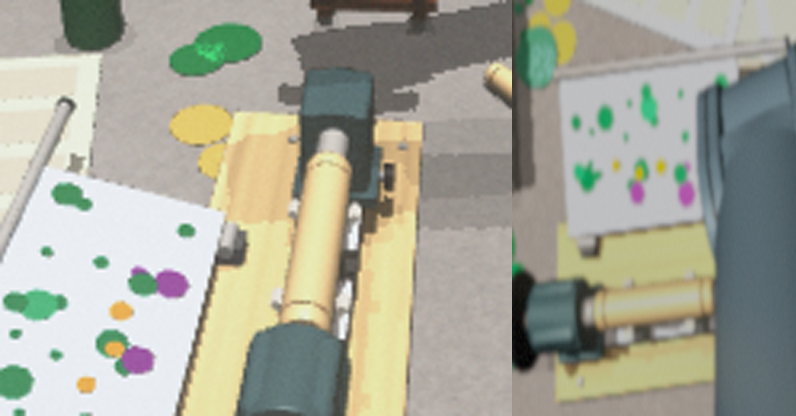

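The picture shows the body carried on both cones, clear of the rests. Next is the board bar at (0.7065, 0.055, 0.068).

apply_moves(
  targets="40 0.4 0.97 0 0; 40 0.4 0.97 0 0; 40 0.4 0.97 0 0; 40 0.4 0.97 0 0; 40 0.4 0.97 0 0",
)

```text
time_s: 19.9
ee_pos: [0.6071, 0.0147, 0.1672]
eef_rot: [-3.139, -0.0, 1.574]
contact_force: [-0.7, 0.5, 0.7]
gripper_width: 0.467
finger_force: 0.0
```

apply_moves(
  targets="40 0.4 0.97 0 0; 40 0.4 0.97 0 0; 40 0.4 0.97 0 0; 40 0.4 0.97 0 0; 40 0 0 0 0",
)

```text
time_s: 20.4
ee_pos: [0.7052, 0.0569, 0.1668]
eef_rot: [-3.141, -0.002, 1.576]
contact_force: [0.0, 0.3, 0.3]
gripper_width: 0.467
finger_force: 0.0
```

apply_moves(
  targets="40 0 0.06 1 0; 40 0 0 1 0; 40 0 0 1 0; 40 0 0 0.5 0; 40 0 0 0 0",
)

```text
time_s: 20.9
ee_pos: [0.7032, 0.0537, 0.0786]
eef_rot: [-3.136, 0.001, 1.574]
contact_force: [0.9, 0.2, -0.1]
gripper_width: 0.467
finger_force: 0.0
```

apply_moves(
  targets="40 0 0 0.6 0; 40 0 0 0.6 0; 40 0 0 0 0",
)

```text
time_s: 21.2
ee_pos: [0.704, 0.0535, 0.0491]
eef_rot: [-3.138, 0.001, 1.573]
contact_force: [0.2, 0.5, -0.5]
gripper_width: 0.471
finger_force: 0.0
```

apply_moves(
  targets="5 0 0 0 0; 5 0 0 0 0; 5 0 0 0 0; 5 0 0 0 0",
  force=30,
)

```text
time_s: 21.6
ee_pos: [0.7073, 0.054, 0.0526]
eef_rot: [3.138, -0.001, 1.573]
contact_force: [4.6, 0.2, -0.5]
gripper_width: 0.127
finger_force: 29.5
```

```bash
python3 - <<'E'
import numpy as np
r=.15;t0=.257
from workcell import read_state
s=read_state();print(s["ee_pos"])
p=None;acc=np.zeros(2)
for k in range(0,15):
    t=t0+(np.radians(60)-t0)*k/14
    q=np.array([r*np.cos(t),-r*np.sin(t)])/.025
    if p is not None:
        d=np.round(q-p-acc*0,2);print(k,*d)
        p=p+d
    else:p=q
E
```

```text
[0.70732235 0.05395454 0.05260253]
1 -0.1 -0.32
2 -0.11 -0.32
3 -0.13 -0.32
4 -0.15 -0.3
5 -0.16 -0.3
6 -0.19 -0.28
7 -0.19 -0.28
8 -0.22 -0.26
9 -0.22 -0.25
10 -0.25 -0.24
11 -0.25 -0.22
12 -0.27 -0.21
13 -0.27 -0.19
14 -0.29 -0.18
```

apply_moves(
  targets="5 0 -0.1 -0.32 0; 5 0 -0.11 -0.32 0; 5 0 -0.13 -0.32 0; 5 0 -0.15 -0.3 0; 5 0 -0.16 -0.3 0",
)

```text
time_s: 22.1
ee_pos: [0.6919, 0.0539, 0.092]
eef_rot: [3.136, -0.001, 1.573]
contact_force: [8.0, 0.8, -1.8]
gripper_width: 0.126
finger_force: 29.2
```

apply_moves(
  targets="5 0 -0.19 -0.28 0; 5 0 -0.19 -0.28 0; 5 0 -0.22 -0.26 0; 5 0 -0.22 -0.25 0; 5 0 -0.25 -0.24 0",
)

```text
time_s: 22.6
ee_pos: [0.6668, 0.0538, 0.126]
eef_rot: [3.132, -0.001, 1.573]
contact_force: [9.6, 0.2, 0.8]
gripper_width: 0.132
finger_force: 29.2
```

apply_moves(
  targets="5 0 -0.25 -0.22 0; 5 0 -0.27 -0.21 0; 5 0 -0.22 -0.19 0; 5 0 -0.22 -0.18 0; 5 0 0 0 0",
)

```text
time_s: 23.1
ee_pos: [0.642, 0.0537, 0.1467]
eef_rot: [3.133, -0.0, 1.573]
contact_force: [4.6, -0.1, 9.3]
gripper_width: 0.123
finger_force: 30.2
```

apply_moves(
  targets="5 0 -0.1 -0.15 0; 5 0 -0.1 -0.1 0; 5 0 0 0 0; 5 0 0 0 0",
)

```text
time_s: 23.5
ee_pos: [0.6352, 0.0537, 0.1511]
eef_rot: [3.138, -0.0, 1.573]
contact_force: [3.3, -0.7, 6.4]
gripper_width: 0.125
finger_force: 30.1
```

```bash
python3 - <<'E'
from h import *
s=camera("side");t=camera("top");print(read_state()["ee_pos"])
cv2.imwrite("pics/b1.png",np.hstack([cv2.resize(s[180:380,180:340],None,fx=2.5,fy=2.5,interpolation=2),cv2.resize(t[130:230,100:260],None,fx=2.5,fy=5,interpolation=2)])[:,:,::-1])
for th in(54,60,66):
    c,z=.561+.15*np.cos(np.radians(th)),.03+.15*np.sin(np.radians(th))
    for y in(.027,.1,.35): print(th,y,proj("side",[c,y,z]).round(1),proj("top",[c,y,z]).round(1))
E
```

```text
[0.63516483 0.0536763  0.15112018]
54 0.027 [225.6 270.2] [162.9 242.4]
54 0.1 [243.5 262.2] [165.2 214. ]
54 0.35 [331.1 223.5] [173.1 116.3]
60 0.027 [222.9 275.2] [166.7 241.9]
60 0.1 [240.8 267.6] [169.  213.2]
60 0.35 [328.2 230.3] [177.1 114.3]
66 0.027 [220.7 280.7] [171.1 241.5]
66 0.1 [238.5 273.4] [173.5 212.5]
66 0.35 [325.9 237.7] [181.6 112.6]
```

View pics/b1.png

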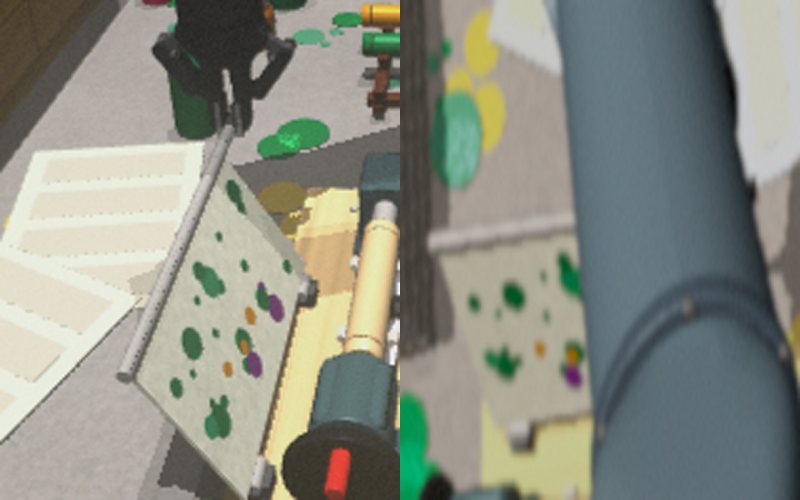

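The bar's far end sits at side (330,230) and top (179,113), matching 60–62°. Releasing.

apply_moves(
  targets="16 0 0 -0.08 0; 30 0 0 0 0; 40 0 0 0 0; 40 0 0 0 0; 40 0 0 -0.5 0",
)

```text
time_s: 24.1
ee_pos: [0.632, 0.0534, 0.1625]
eef_rot: [-3.137, 0.001, 1.573]
contact_force: [0.8, 0.3, -1.1]
gripper_width: 0.465
finger_force: 0.0
```

apply_moves(
  targets="40 0 0 -1 0; 40 0 0 -1 0; 40 -1 0 -1 0; 40 -1 0 -1 0; 40 -1 0 0 0",
)

```text
time_s: 24.6
ee_pos: [0.6359, -0.0216, 0.2691]
eef_rot: [3.135, -0.0, 1.574]
contact_force: [0.6, -0.3, -0.2]
gripper_width: 0.469
finger_force: 0.0
```

apply_moves(
  targets="40 -1 0 0 0; 40 -1 0 0 0; 40 -1 0 0 0; 40 -1 0 0 0; 40 0 0 0 0",
)

```text
time_s: 25.1
ee_pos: [0.6336, -0.1266, 0.2645]
eef_rot: [-3.141, 0.003, 1.567]
contact_force: [-0.9, -0.4, 0.7]
gripper_width: 0.466
finger_force: 0.0
```

```bash
python3 - <<'E'
from h import *
s=camera("side");t=camera("top");print(read_state()["ee_pos"])
cv2.imwrite("pics/f1.png",np.hstack([cv2.resize(s[140:380,200:400],None,fx=2,fy=2,interpolation=2),cv2.resize(t[130:290,90:290],None,fx=2,fy=3,interpolation=2)])[:,:,::-1])
E
```

```text
[ 0.63396555 -0.12136263  0.26457805]
```

View pics/f1.png

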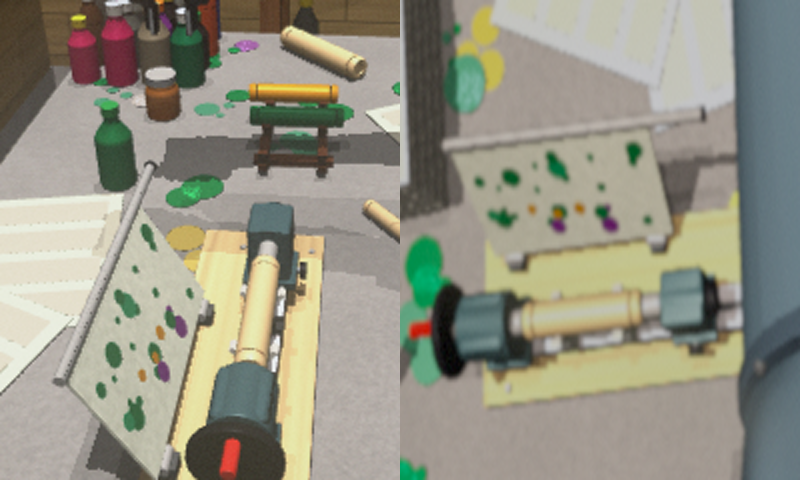

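The board bar end at side (222,276) matches 60° and the body is seated between the centres. The bottle, jar and wet bodies have not moved.

```bash
python3 -c "
from workcell import *
print(finish_job())"
```

```text
the job is handed in; nothing more can be done
None
```

I mounted the blank on both centres, clear of the rests, set the board at about 60–62° as measured in the pictures, left the wet bodies, bottle and jar untouched, and handed the job in at about 25 s; no verdict came back.

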